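Close and lock the heel clamp through its L-shaped gate

ROBOT

A 7-joint arm with a two-finger parallel gripper is mounted at the origin on the work surface. World frame = base frame: x ahead of the robot, y to its left, z up, the work surface at z = 0. Lengths are in mm, angles in rad, forces in N, time in s.
With the tool pointing down it reaches from about 400 to 850 mm from the base axis. Payload 10.4 kg.
Tool frame: the origin (TCP) lies midway between the tips of the shut fingers; the grasp point (between the pads) lies behind it (arm.tcp_to_grasp is the x of the grasp point in the tool frame, in mm); x points along the fingers, z is the direction in which the jaws open and shut, and the axes are right-handed (so a half turn about x gives the same grasp; the last joint's range is limited). The gripper opens to 85 mm and grips with 20 to 120 N. Pads are 22 mm wide; open, the fingers measure 114 mm over their backs; the gripper's body (76 mm by 85 mm) begins 54 mm behind the grasp point. The pads swing forward as they close: fully open they stand 13 mm farther back than shut.
Start: joints at [-1.195, 0.332, -0.065, 1.46, 0.022, 1.35, -0.088], TCP at [242.685, 575.982, 231.338] pointing down, gripper open.
Joint ranges: [-2.6, 2.6], [-0.5, 2.12], [-1.47, 1.34], [0.16, 2.42], [-1.27, 4.41], [0.06, 2.06], [-2.6, 2.6]. Speed limits (rad/s): [2.22, 2.22, 2.79, 2.79, 3.14, 3.14, 3.14].

INTERFACE

Orientations are given as a rotation vector (axis times angle).
In Python, from rig import arm gives the robot as it stands.
- The arm moves only by the tool send_rows, never from a script. Its argument "steps" is text: rows parted by semicolons, each of 7 numbers parted by spaces: the opening, from 0 (shut) to 1 (fully open), then the shift along the world's x, y, z in mm, then the turn, a rotation vector about the world's x, y, z in degrees. A call has 1 to 20 rows; each row shifts and turns the commanded pose from where the row before left it; what a row does not reach is not made up. A row lasts 1/12 s, in which the tool goes at most 41.7 mm and 7.16 degrees, less where a joint would pass 70% of its speed; a pose out of reach is approached as far as the arm can. A call with a gripper value outside its range is refused whole. The fingers move at their own pace and stop on an object; "force" is the grip in N (left out, the last holds). Time passes only in rows, so rows that do not move let the fingers close. It gives the time, the measured TCP pose, the force and the opening at its end, in the units of the state.
- arm.get_obs(): the state, without advancing time (a new reading comes with each control period).
- arm.grab_frame(name): name is "side" or "top" or "wrist"; returns a dict with "color" (480x640x3 uint8, blue, green, red), "depth" (480x640 float32, mm along the optical axis (not along the pixel's ray), 0 where there is no reading), "intrinsics" (3x3 intrinsics, pixels), "R" (3x3) and "t" (3): a world point X has camera coordinates R X + t. Camera axes: x right, y down, z forward; pixel columns grow to the right and rows downward; lengths in mm; the calibration is good to about 2 mm. A picture is of the moment at which its call begins.
- arm.hand_in(): hands the job in, once; it reports no verdict.
The state is a dict: "time": time; "q": joint angles; "joint_vel": joint speeds; "joint_efforts": joint torques, N m; "tcp_pos": TCP position; "eef_rot": TCP orientation; "force": force on the tool from outside, world axes, zero at the start; "ft_torque": the same for the moment, N m; "finger_gap": finger opening in mm.
Only numpy, scipy, OpenCV 4.12 (cv2) and the standard library are available. Lean on these libraries where they do the work, as an engineer would, in place of code of your own. Each camera call takes 0.05 s, during which the arm holds its last target. There are 200 camera calls.

TASK

Close the heel clamp and lock it: with the outside of the fingers or with the fingertips, push the red knob along the long leg of its L-shaped slot until the jaw has closed on the wooden heel block and the pin is at the corner, then push it sideways, to the left as seen from the robot, to the very end of the short leg. Do not take the knob between the fingers, do not pick up the heel block, and leave everything else on the bench where it is. Finish with the hand clear.

Things in the scene. Friction and masses are not known exactly. Their poses are not given: they have to be found in the camera images.
- clamp: Heel clamp, fixed to the bench: blue base, bare aluminium top plate 30 mm above the bench with an L-shaped slot 17 mm wide. Origin on the bench; it spans x -120 to +170, y -60 to +90 mm in its own frame. x = along the slot's long leg and the jaw's closing travel (away from the robot, up to 0.5 rad either way); y (left) = along the short leg. A blue back stop, 32 mm high, at x 146 to 166.
- knob (a point): Centre of the red knob on the pin, 56 mm above the bench: upright cylinder 24 mm across, from 39 to 72 mm above the bench. Below it a collar 34 mm across (31 to 39 mm), a 14 mm neck in the slot (1.5 mm play each side) and a flange under the plate: it slides easily (1 N), cannot be lifted out, stays where it is left. Starts in the first half of the long leg.
- open_end (a point): Place of the pin's axis at the start of the long leg, clamp x -75, y 0 mm; on the top plate, 30 mm above the bench. Clamp axes.
- corner (a point): Place of the pin's axis at the corner, end of the long leg (90 mm long), clamp x 15, y 0 mm; on the top plate. A solid slot end stops the pin here. Clamp axes.
- slot_end (a point): Place of the pin's axis at the end of the short leg (45 mm long), locked, clamp x 15, y 45 mm; on the top plate. A solid slot end stops the pin here. Clamp axes.
- jaw (a joint): Travel (m) of the dark steel jaw along clamp x: starts 0 to 0.012 (open), 0.030 with the pin at the corner, limit 0.032. 1.5 N friction, no spring. The pin's collar pushes its flat frame-like foot, 31 to 39 mm above the bench, near edge at clamp x 2 mm + travel, y -22 to 70: fingers lower than 39 mm would hit it. Upright part to 58 mm above the bench from x 40 mm + travel, pad face at 58 mm + travel.
- heel_center (a point): Centre of the loose wooden heel block, 55 (x) x 52 x 35 mm, 120 g, lying on the clamp's plate between the jaw's pad and the back stop; the closing jaw pushes it to about 3 mm from the stop. Axes nearly the clamp's.
- spare_heel: Bystander: pale spare heel block 55 x 52 x 35 mm, on the bench left of the clamp; origin under its middle.
- tin: Bystander: round tin, 56 mm across, 55 mm tall, on the bench right of the clamp; origin under its middle.
- spool: Bystander: red-brown spool, 48 mm across, 50 mm tall, on the bench right of the clamp; origin under its middle.
- hammer: Bystander: hammer 240 mm long, lying on the right of the bench.
- brush: Bystander: brush 160 mm long, lying on the left of the bench.
- jar: Bystander: amber jar, 60 mm across, 80 mm tall, on the left of the bench; origin under its middle.
Things that resemble listed ones, but are neither listed nor needed, are in the scene too. Leave any blue look-alike of the part that bears knob alone.

How it is judged:
By the outcome, as a careful person would: the job done as asked, in the order asked, and still so for the second after the job is handed in, with the robot touching nothing.
It also fails if it takes over 48 s, if anything falls off the work surface, if the arm or the gripper's body presses on something with over 40 N, if the wrist force passes 120 N, or if a joint passes its speed limit or range.

## Working session

There is one attempt and no reset: what is moved stays moved. The work goes in short steps, Python scripts to look and compute and a tool call to move; the robot and the scene stay as the last step left them, time stands still between calls to the robot, and variables do not carry over. Pictures are saved under pics/ and viewed, about 8 in all and at most 12, crops included, and the job is handed in when it is done.

Besides the shell and the picture viewer there is one more tool, called after "Request:" as name(argument=value, ...) on one line, values as JSON. send_rows: Moves the arm, as the interface text tells. Its arguments: {"type":"object","properties":{"steps":{"type":"string"},"force":{"type":"number"}},"required":["steps"]}

```bash
mkdir -p pics
cat > h.py <<'E'
import numpy as np, cv2
from rig import arm
def grab(n):
    f=arm.grab_frame(n); np.savez(f'pics/{n}.npz',**f); return f
def world(f):
    K,R,t,d=f['intrinsics'],f['R'],np.ravel(f['t']),f['depth']
    v,u=np.mgrid[:480,:640]
    c=np.stack([(u-K[0,2])/K[0,0]*d,(v-K[1,2])/K[1,1]*d,d],-1)
    return (c-t)@R
E
python3 - <<'E'
from h import *
f=grab('top'); cv2.imwrite('pics/top1.png',f['color'])
f=grab('side'); cv2.imwrite('pics/side1.png',f['color'])
o=arm.get_obs(); print(o['tcp_pos'],o['eef_rot'],o['finger_gap'],o['time'],arm.tcp_to_grasp)
E
```

```text
[242.6116233  575.62705904 230.58112266] [-0.91134886  1.37295777  0.91003171] 85.34653444613419 0.1 -18.700000000000003
```

View pics/top1.png

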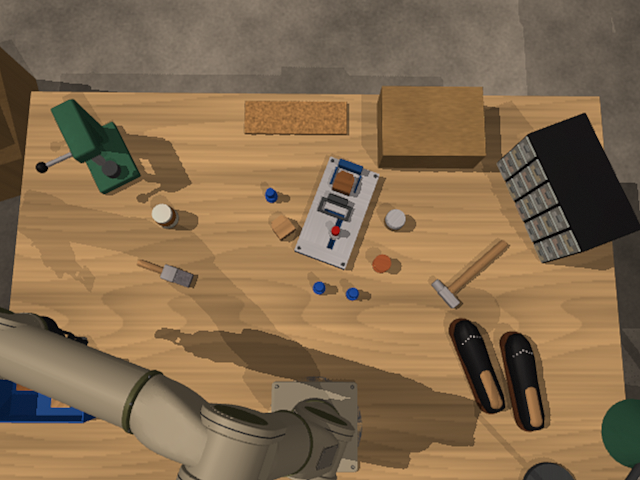

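View pics/side1.png

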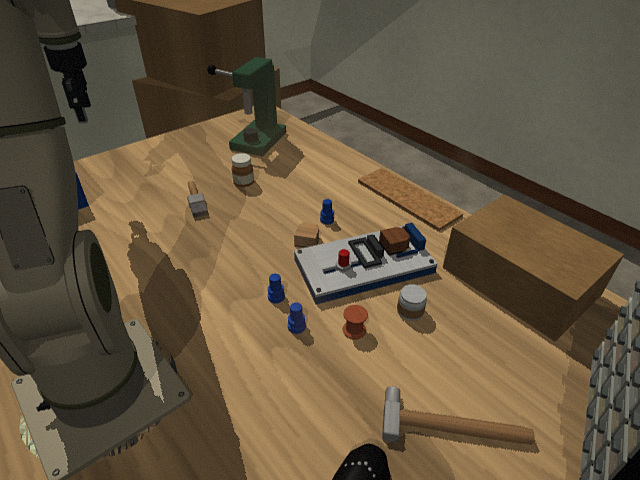

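Top view: the clamp spans about (295–383, 155–270), with the red knob at (336,231), the heel block at (345,182) and blue look-alike knobs at (270,195), (319,288) and (352,294). Next I'll measure these from depth.

Run:
```python
from h import *
for n,(r0,r1,c0,c1) in {'top':(150,275,285,390),'side':(215,305,285,445)}.items():
    f=dict(np.load(f'pics/{n}.npz')); W=world(f); C=f['color'].astype(int)
    m=np.zeros((480,640),bool); m[r0:r1,c0:c1]=1; m&=f['depth']>0
    b,g,r=C[...,0],C[...,1],C[...,2]
    k=m&(r>120)&(g<60)&(b<60); P=W[k]; print(n,'knob',k.sum(),np.median(P,0),P.min(0),P.max(0))
    top=P[P[:,2]>66]; print(' top',len(top),top.mean(0) if len(top) else '')
    p=m&(abs(W[...,2]-30)<5); Q=W[p][:,:2].astype(np.float32)
    print(' plate',cv2.minAreaRect(Q),cv2.boxPoints(cv2.minAreaRect(Q)).round(), np.median(W[p][:,2]))
    h=m&(W[...,2]>59)&~k
    print(' wood',W[h].mean(0),h.sum(),cv2.minAreaRect(W[h][:,:2].astype(np.float32)))
f=dict(np.load('pics/top.npz'))
cv2.imwrite('pics/top_c.png',cv2.resize(f['color'][140:310,240:420],None,fx=3.5,fy=3.5,interpolation=2))
```

```text
top knob 54 [521.96507226 -52.75160602  69.81849562] [513.36985565 -65.15869734   9.47110542] [544.39253513 -41.92821117  80.61577293]
 top 45 [521.3876004  -52.37610522  71.72765488]
 plate ((594.9380493164062, -91.06216430664062), (255.20330810546875, 373.78497314453125), 54.64405059814453) [[ 369.  -87.]
 [ 674. -303.]
 [ 821.  -95.]
 [ 516.  121.]] 29.423898712708436
 wood [ 674.66881942 -101.27050279   70.54977838] 615 ((600.3495483398438, -116.56982421875), (171.85830688476562, 298.5045471191406), 89.18302154541016)
side knob 50 [521.25424233 -54.13063835  70.43346059] [512.57114506 -64.38761111  31.74115805] [561.03609065 -14.79491131  73.79451947]
 top 49 [521.38399739 -54.64406136  70.68697416]
 plate ((581.9313354492188, -53.20513916015625), (284.9085388183594, 333.70550537109375), 41.11021041870117) [[ 365.  -21.]
 [ 584. -273.]
 [ 799.  -85.]
 [ 580.  166.]] 28.751254246099947
 wood [654.41254667 -82.48592732  62.84428328] 548 ((540.345458984375, -75.47193145751953), (83.54529571533203, 371.7807922363281), 84.747314453125)
```

View pics/top_c.png

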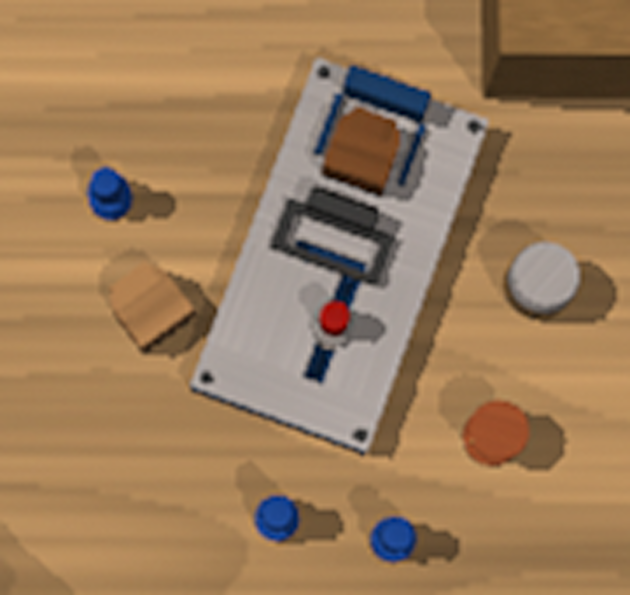

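```bash
cat >> h.py <<'E'
def ray(f,px,z):
    K,R,t=f['intrinsics'],f['R'],np.ravel(f['t'])
    d=R.T@np.linalg.solve(K,[px[0],px[1],1]); o=-R.T@t
    return o+d*(z-o[2])/d[2]
E
python3 - <<'E'
from h import *
from scipy.spatial.transform import Rotation as Ro
f=dict(np.load('pics/top.npz'))
px=np.array([[313,60],[488,120],[367,453],[193,388]])/3.5+[240,140]
w=np.array([ray(f,p,30)[:2] for p in px]); print(w.round(1))
loc=np.array([[170,90],[170,-60],[-120,-60],[-120,90]])
a=loc-loc.mean(0); b=w-w.mean(0)
th=np.arctan2((a[:,0]*b[:,1]-a[:,1]*b[:,0]).sum(),(a*b).sum())
M=np.array([[np.cos(th),-np.sin(th)],[np.sin(th),np.cos(th)]]); o=w.mean(0)-M@loc.mean(0)
print('yaw',th,'o',o,'res',(loc@M.T+o-w).round(1).tolist())
for n,p in dict(open=(-75,0),corner=(15,0),end=(15,45)).items(): print(n,(M@p+o).round(1))
for k in([521.4,-52.4],[521.4,-54.6]): print('knob local',M.T@(np.array(k)-o))
for n,p in dict(blue1=(277,515),blue2=(393,535),spool=(495,432),spare=(150,300)).items():
    print(n,ray(f,np.array(p)/3.5+[240,140],50).round())
ob=arm.get_obs(); print(Ro.from_rotvec(ob['eef_rot']).as_matrix().round(2))
E
```

```text
[[ 741.1  -38.1]
 [ 691.5 -180.8]
 [ 418.5  -81.7]
 [ 469.3   56.5]]
yaw -0.3419808108328622 o [551.52533546 -66.76421238] res [[0.7, -0.9], [0.0, 0.5], [-0.1, -1.4], [-0.7, 1.8]]
open [480.9 -41.6]
corner [565.7 -71.8]
end [580.7 -29.4]
knob local [-33.19793881   3.42976565]
knob local [-32.46016033   1.35716272]
blue1 [368. -11.  50.]
blue2 [ 353. -101.   50.]
spool [ 433. -181.   50.]
spare [536.  91.  50.]
[[-0.   -0.92  0.39]
 [-0.    0.39  0.92]
 [-1.   -0.   -0.  ]]
```

Request:
send_rows(steps="0 12 -31 0 0 0 0.2;0 12 -31 0 0 0 0.2;0 12 -31 0 0 0 0.2;0 12 -31 0 0 0 0.2;0 12 -31 0 0 0 0.2;0 12 -31 0 0 0 0.2;0 12 -31 0 0 0 0.2;0 12 -31 0 0 0 0.2;0 12 -31 0 0 0 0.2;0 12 -31 0 0 0 0.2;0 12 -31 0 0 0 0.2;0 12 -31 0 0 0 0.2;0 12 -31 0 0 0 0.2;0 12 -31 0 0 0 0.2;0 12 -31 0 0 0 0.2;0 12 -31 0 0 0 0.2;0 12 -31 0 0 0 0.2;0 12 -31 0 0 0 0.2;0 12 -31 0 0 0 0;0 12 -27 0 0 0 0", force=20)

```text
time: 1.77
tcp_pos: [482.8, -42.3, 231.3]
eef_rot: [-0.958, 1.35, 0.958]
force: [0.3, 0.1, 1.1]
finger_gap: 0.4
```

Request:
send_rows(steps="0 0 0 -20 0 0 0;0 0 0 -20 0 0 0;0 0 0 -20 0 0 0;0 0 0 -10 0 0 0;0 0 0 0 0 0 0;0 0 0 0 0 0 0")

```text
time: 2.27
tcp_pos: [482.6, -40.0, 161.5]
eef_rot: [-0.958, 1.35, 0.959]
force: [0.3, -0.4, 0.2]
finger_gap: 0.0
```

Run:
```python
from h import *
f=grab('wrist'); cv2.imwrite('pics/w1.png',f['color']); W=world(f)
C=f['color'].astype(int); b,g,r=C[...,0],C[...,1],C[...,2]
k=(r>110)&(g<60)&(b<60)&(W[...,2]>66)&(W[...,2]<78); print(k.sum())
if k.sum():print(W[k].mean(0),W[k].min(0),W[k].max(0))
o=arm.get_obs(); print(o['tcp_pos'],o['force'],o['finger_gap'],o['time'],o['q'])
```

```text
155
[514.55648671 -50.04594049  70.52527965] [511.15973206 -59.47813742  66.04168118] [519.99907707 -42.77413606  73.03258528]
[483.08456466 -39.96286821 162.18850799] [ 0.3401579  -0.12414393  1.06554948] 0.20002081986895082 2.3167 [-0.54473907  0.06595579  0.55871451  1.9385402  -0.03847958  1.14663068
  1.26381201]
```

View pics/w1.png

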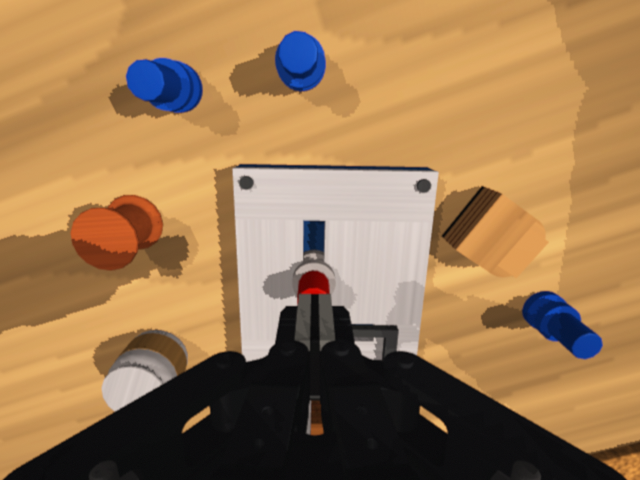

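The wrist view shows the fingertips in line with the slot (column ~314), on the robot side of the knob, which is at (314,283). I'll descend and push.

Request:
send_rows(steps="0 0 0 -25 0 0 0;0 0 0 -25 0 0 0;0 0 0 -25 0 0 0;0 0 0 -20 0 0 0;0 0 0 -12 0 0 0;0 0 0 -8 0 0 0;0 0 0 0 0 0 0;0 0 0 0 0 0 0")

```text
time: 2.98
tcp_pos: [483.4, -40.0, 47.2]
eef_rot: [-0.959, 1.349, 0.958]
force: [-0.1, 0.4, -0.0]
finger_gap: -0.4
```

Request:
send_rows(steps="0 4.7 -1.7 0 0 0 0;0 4.7 -1.7 0 0 0 0;0 4.7 -1.7 0 0 0 0;0 3.8 -1.3 0 0 0 0;0 3.8 -1.3 0 0 0 0;0 3.8 -1.3 0 0 0 0;0 3.8 -1.3 0 0 0 0;0 3.8 -1.3 0 0 0 0;0 0 0 0 0 0 0")

```text
time: 3.73
tcp_pos: [516.5, -51.9, 46.4]
eef_rot: [-0.958, 1.349, 0.958]
force: [1.3, 0.2, -1.4]
finger_gap: 0.3
```

Request:
send_rows(steps="0 2.8 -1 0 0 0 0;0 2.8 -1 0 0 0 0;0 2.8 -1 0 0 0 0;0 2.8 -1 0 0 0 0;0 2.8 -1 0 0 0 0;0 2.8 -1 0 0 0 0;0 2.8 -1 0 0 0 0;0 2.8 -1 0 0 0 0;0 0 0 0 0 0 0")

```text
time: 4.48
tcp_pos: [538.7, -59.9, 46.3]
eef_rot: [-0.958, 1.35, 0.958]
force: [-0.7, 0.3, 0.2]
finger_gap: -0.2
```

Run:
```python
from h import *
f=grab('side'); cv2.imwrite('pics/s2.png',cv2.resize(f['color'][180:330,270:470],None,fx=4,fy=4,interpolation=2)); print(arm.get_obs()['force'],arm.get_obs()['tcp_pos'])
```

```text
[-0.41930828 -0.23506646 -0.47245908] [538.57461063 -59.7982976   46.33220246]
```

View pics/s2.png

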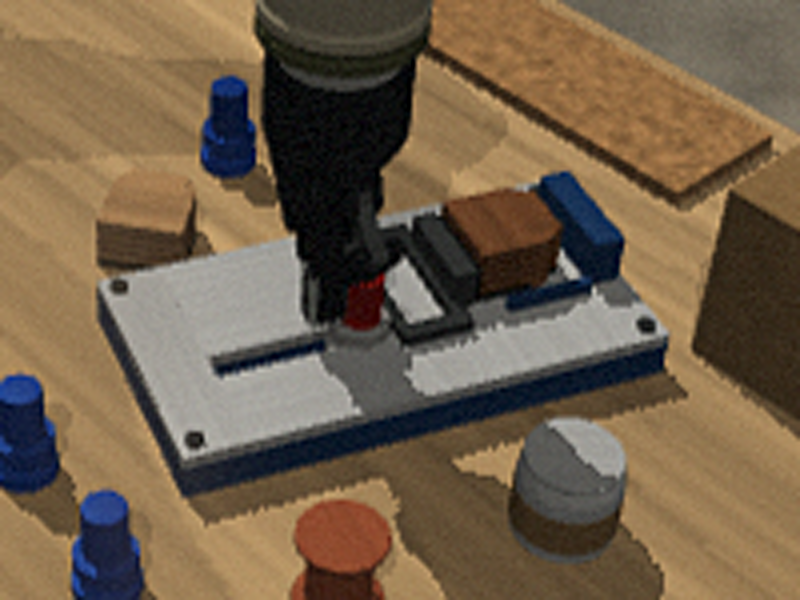

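The finger's outside face is against the red knob at (365,298) in the crop. The collar is at the jaw foot and the jaw is close to the heel block. I'll keep going in small steps until the end stop shows in the force.

Request:
send_rows(steps="0 1.4 -0.5 0 0 0 0;0 1.4 -0.5 0 0 0 0;0 1.4 -0.5 0 0 0 0;0 0.9 -0.35 0 0 0 0;0 0 0 0 0 0 0")

```text
time: 4.95
tcp_pos: [543.4, -61.5, 46.3]
eef_rot: [-0.958, 1.35, 0.958]
force: [-1.8, 0.8, 0.6]
finger_gap: 0.2
```

Request:
send_rows(steps="0 0.9 -0.35 0 0 0 0;0 0.9 -0.35 0 0 0 0;0 0 0 0 0 0 0")

```text
time: 5.2
tcp_pos: [545.2, -62.2, 46.4]
eef_rot: [-0.958, 1.349, 0.958]
force: [-2.6, 1.0, 0.7]
finger_gap: 0.2
```

Request:
send_rows(steps="0 0.9 -0.35 0 0 0 0;0 0.9 -0.35 0 0 0 0;0 0 0 0 0 0 0")

```text
time: 5.45
tcp_pos: [547.1, -63.0, 46.4]
eef_rot: [-0.958, 1.349, 0.958]
force: [-1.9, 1.6, -0.2]
finger_gap: -0.2
```

Request:
send_rows(steps="0 0.9 -0.35 0 0 0 0;0 0.9 -0.35 0 0 0 0;0 0 0 0 0 0 0")

```text
time: 5.7
tcp_pos: [548.9, -63.7, 46.4]
eef_rot: [-0.958, 1.349, 0.958]
force: [-3.2, 1.6, 2.2]
finger_gap: 0.1
```

Request:
send_rows(steps="0 0.9 -0.35 0 0 0 0;0 0.9 -0.35 0 0 0 0;0 0 0 0 0 0 0")

```text
time: 5.95
tcp_pos: [549.9, -64.1, 46.1]
eef_rot: [-0.957, 1.351, 0.959]
force: [-5.6, 1.8, 1.9]
finger_gap: 0.2
```

Request:
send_rows(steps="0 0.9 -0.35 0 0 0 0;0 0.9 -0.35 0 0 0 0;0 0 0 0 0 0 0")

```text
time: 6.2
tcp_pos: [550.3, -64.2, 45.6]
eef_rot: [-0.956, 1.353, 0.962]
force: [-11.3, 3.5, 5.0]
finger_gap: 0.1
```

The tool has stalled and the force is rising, so the pin is at the corner stop. I'll back off, lift and check the view before the sideways push.

Request:
send_rows(steps="0 -4.7 1.7 0 0 0 0;0 -7.5 2.7 0 0 0 0;0 -7.5 2.7 0 0 0 0;0 0 0 20 0 0 0;0 0 0 25 0 0 0;0 0 0 25 0 0 0;0 -12 -28 0 0 0 0;0 0 0 0 0 0 0;0 0 0 0 0 0 0")

```text
time: 6.95
tcp_pos: [520.1, -87.3, 116.9]
eef_rot: [-0.957, 1.349, 0.955]
force: [-0.4, 0.1, 0.1]
finger_gap: -0.3
```

Run:
```python
from h import *
o=arm.get_obs(); print(o['tcp_pos'],o['force'])
O=np.array([551.5,-66.8]);th=-.342;M=np.array([[np.cos(th),-np.sin(th)],[np.sin(th),np.cos(th)]])
print('tcp loc',M.T@(o['tcp_pos'][:2]-O))
for n in('side','top'):
    f=grab(n); W=world(f);C=f['color'].astype(int); b,g,r=C[...,0],C[...,1],C[...,2]
    k=(r>100)&(g<60)&(b<60)&(abs(W[...,2]-70)<5)&(abs(W[...,0]-560)<40)&(abs(W[...,1]+70)<40)
    print(n,k.sum()); 
    if k.sum(): p=W[k].mean(0); print(p,M.T@(p[:2]-O))
    t=(abs(W[...,2]-55)<4)&(abs(W[...,0]-540)<60)&(W[...,1]<-120)&(W[...,1]>-230)
    if t.sum(): P=W[t];print('tin',P.mean(0),M.T@(P.mean(0)[:2]-O),P.min(0),P.max(0))
    if n=='side': cv2.imwrite('pics/s3.png',cv2.resize(f['color'][180:330,270:470],None,fx=4,fy=4,interpolation=2))
```

```text
[520.10939515 -87.25309842 116.88973198] [-0.41431918  0.12187317  0.06169737]
tcp loc [-22.71324812 -29.79610155]
side 48
[568.60784419 -71.28444724  70.51680747] [17.62101492  1.51275669]
tin [ 558.31468274 -215.7880096    53.53942792] [  56.38641269 -138.07403583] [ 533.03529319 -229.86284692   51.08735375] [ 583.81673319 -197.94958971   56.74329591]
top 0
tin [ 558.83782521 -213.78181433   54.72555394] [  56.2064362  -136.00858043] [ 534.11173746 -229.91063245   51.00574535] [ 582.34907531 -194.60251581   58.9238504 ]
```

View pics/s3.png

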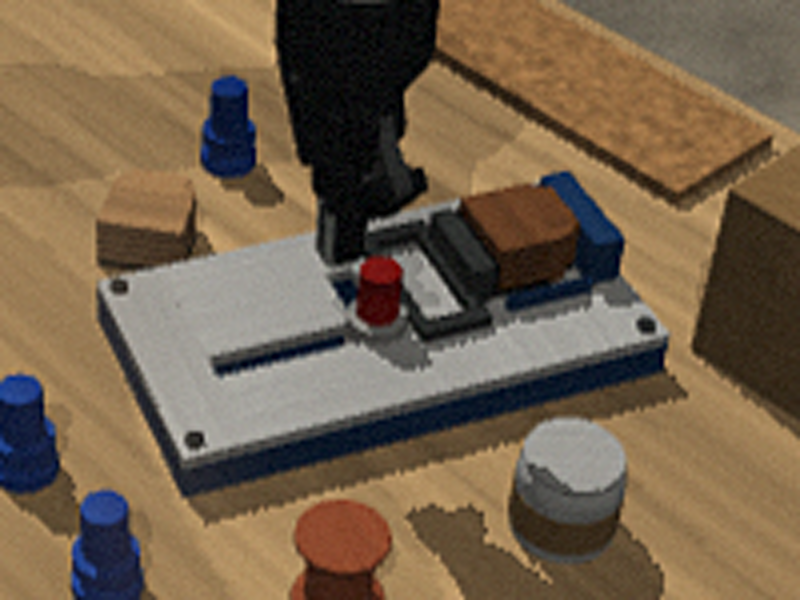

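The pin is at the corner: the knob is at (380,290) in the crop, the jaw is closed on the heel, and the heel is just off the stop. The tin is far away. Now I'll go down on the right side of the knob.

Request:
send_rows(steps="0 17 -11 0 0 0 0;0 17.3 -11.8 0 0 0 0;0 0 0 0 0 0 0;0 0 0 -20 0 0 0;0 0 0 -20 0 0 0;0 0 0 -20 0 0 0;0 0 0 -9 0 0 0;0 0 0 0 0 0 0;0 0 0 0 0 0 0")

```text
time: 7.8
tcp_pos: [554.8, -108.4, 47.4]
eef_rot: [-0.958, 1.35, 0.959]
force: [0.1, 0.4, 0.3]
finger_gap: -0.1
```

Request:
send_rows(steps="0 1.3 3.8 0 0 0 0;0 1.3 3.8 0 0 0 0;0 1.3 3.8 0 0 0 0;0 1.3 3.8 0 0 0 0;0 1.3 3.8 0 0 0 0;0 1.3 3.8 0 0 0 0;0 1.3 3.8 0 0 0 0;0 0 0 0 0 0 0")

```text
time: 8.47
tcp_pos: [564.3, -80.9, 47.3]
eef_rot: [-0.959, 1.349, 0.959]
force: [0.2, -0.2, -0.1]
finger_gap: 0.1
```

Request:
send_rows(steps="0 1 2.8 0 0 0 0;0 1 2.8 0 0 0 0;0 1 2.8 0 0 0 0;0 1 2.8 0 0 0 0;0 1 2.8 0 0 0 0;0 1 2.8 0 0 0 0;0 0 0 0 0 0 0")

```text
time: 9.05
tcp_pos: [570.3, -64.4, 47.3]
eef_rot: [-0.959, 1.349, 0.959]
force: [-0.2, -0.8, -0.1]
finger_gap: -0.1
```

Request:
send_rows(steps="0 0.7 1.9 0 0 0 0;0 0.7 1.9 0 0 0 0;0 0.7 1.9 0 0 0 0;0 0.7 1.9 0 0 0 0;0 0 0 0 0 0 0")

```text
time: 9.47
tcp_pos: [572.9, -57.1, 47.3]
eef_rot: [-0.958, 1.349, 0.959]
force: [0.0, 0.1, -0.5]
finger_gap: 0.2
```

Request:
send_rows(steps="0 0.35 0.95 0 0 0 0;0 0.35 0.95 0 0 0 0;0 0.35 0.95 0 0 0 0;0 0 0 0 0 0 0")

```text
time: 9.8
tcp_pos: [573.9, -54.6, 47.3]
eef_rot: [-0.958, 1.349, 0.959]
force: [-0.3, -1.2, -0.4]
finger_gap: -0.3
```

Request:
send_rows(steps="0 0.35 0.95 0 0 0 0;0 0.35 0.95 0 0 0 0;0 0.35 0.95 0 0 0 0;0 0 0 0 0 0 0")

```text
time: 10.13
tcp_pos: [574.9, -52.1, 47.4]
eef_rot: [-0.958, 1.35, 0.958]
force: [-0.5, -2.4, 1.5]
finger_gap: -0.1
```

Request:
send_rows(steps="0 0.35 0.95 0 0 0 0;0 0.35 0.95 0 0 0 0;0 0.35 0.95 0 0 0 0;0 0 0 0 0 0 0")

```text
time: 10.47
tcp_pos: [575.4, -51.2, 47.5]
eef_rot: [-0.958, 1.352, 0.956]
force: [-3.2, -7.8, 4.0]
finger_gap: -0.1
```

Request:
send_rows(steps="0 0.35 0.95 0 0 0 0;0 0.35 0.95 0 0 0 0;0 0 0 0 0 0 0")

```text
time: 10.72
tcp_pos: [575.6, -50.8, 47.5]
eef_rot: [-0.958, 1.354, 0.955]
force: [-5.9, -12.0, 4.8]
finger_gap: 0.1
```

It has stalled again with the force rising. I'll back off, lift clear and verify.

Request:
send_rows(steps="0 -1.7 -4.7 0 0 0 0;0 -3.4 -9.4 0 0 0 0;0 -3.4 -9.4 0 0 0 0;0 0 0 25 0 0 0;0 0 0 30 0 0 0;0 0 0 35 0 0 0;0 0 0 35 0 0 0;0 -20 -30 20 0 0 0;0 -20 -30 20 0 0 0;0 -20 -30 20 0 0 0;0 -20 -30 0 0 0 0;0 -20 -30 0 0 0 0;0 0 0 0 0 0 0;0 0 0 0 0 0 0")

```text
time: 11.88
tcp_pos: [466.8, -222.8, 232.7]
eef_rot: [-0.955, 1.35, 0.955]
force: [0.6, 1.5, 0.8]
finger_gap: -0.1
```

Run:
```python
from h import *
o=arm.get_obs(); print(o['tcp_pos'],o['force'],o['time'])
O=np.array([551.5,-66.8]);th=-.342;M=np.array([[np.cos(th),-np.sin(th)],[np.sin(th),np.cos(th)]])
fs={n:grab(n) for n in('side','top')}
for n,f in fs.items():
    W=world(f);C=f['color'].astype(int); b,g,r=C[...,0],C[...,1],C[...,2]
    k=(r>100)&(g<60)&(b<60)&(abs(W[...,2]-70)<5)&(abs(W[...,0]-570)<60)&(abs(W[...,1]+50)<60)
    print(n,k.sum()); 
    if k.sum(): p=W[k].mean(0); print(p,M.T@(p[:2]-O))
a=cv2.resize(fs['side']['color'][180:330,270:470],(400,300),interpolation=2)
b=cv2.resize(fs['top']['color'][140:290,240:440],(400,300),interpolation=2)
cv2.imwrite('pics/fin.png',cv2.resize(np.hstack([a,b]),(800,300)))
```

```text
[ 466.81146103 -222.78398334  232.68695448] [0.58719512 1.48779978 0.79005292] 11.8833
side 48
[582.82082065 -30.43031547  70.49695521] [17.30952917 44.76748775]
top 43
[583.01827206 -28.69190896  69.89766892] [16.91253258 46.47143551]
```

View pics/fin.png

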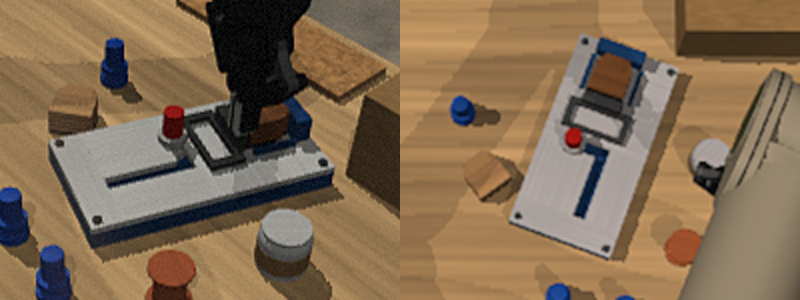

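Both views show the knob at the end of the short leg, but the measured travel is about 43 mm against a nominal 45 mm, which is within calibration error. There's plenty of time, so I'll confirm with a firmer second push.

Request:
send_rows(steps="0 20 30 0 0 0 0;0 20 30 0 0 0 0;0 20 30 -20 0 0 0;0 20 30 -20 0 0 0;0 20 30 -20 0 0 0;0 0 0 0 0 0 0;0 0 0 -35 0 0 0;0 0 0 -35 0 0 0;0 0 0 -30 0 0 0;0 0 0 -22 0 0 0;0 0 0 0 0 0 0;0 0 0 0 0 0 0")

```text
time: 12.98
tcp_pos: [567.6, -69.7, 49.5]
eef_rot: [-0.959, 1.351, 0.961]
force: [0.5, -0.3, 0.8]
finger_gap: -0.1
```

Request:
send_rows(steps="0 1.7 4.7 0 0 0 0;0 1.7 4.7 0 0 0 0;0 1.7 4.7 0 0 0 0;0 1.4 3.8 0 0 0 0;0 0.7 1.9 0 0 0 0;0 0.7 1.9 0 0 0 0;0 0 0 0 0 0 0")

```text
time: 13.57
tcp_pos: [575.9, -51.2, 51.0]
eef_rot: [-0.959, 1.352, 0.956]
force: [-3.2, -7.2, 3.3]
finger_gap: -0.2
```

Request:
send_rows(steps="0 0.7 1.9 0 0 0 0;0 0.7 1.9 0 0 0 0;0 0.7 1.9 0 0 0 0;0 0 0 0 0 0 0")

```text
time: 13.9
tcp_pos: [576.5, -50.1, 51.1]
eef_rot: [-0.958, 1.357, 0.952]
force: [-9.9, -20.0, 10.5]
finger_gap: -0.3
```

It stopped at the same place, solid at 22 N. I'll retreat.

Request:
send_rows(steps="0 -3 -8 0 0 0 0;0 -3.4 -9.4 0 0 0 0;0 -3.4 -9.4 0 0 0 0;0 0 0 25 0 0 0;0 0 0 30 0 0 0;0 0 0 35 0 0 0;0 0 0 35 0 0 0;0 -20 -30 20 0 0 0;0 -20 -30 20 0 0 0;0 -20 -30 0 0 0 0;0 -20 -30 0 0 0 0;0 -20 -30 0 0 0 0;0 -20 -30 0 0 0 0;0 -20 -30 0 0 0 0;0 0 0 0 0 0 0;0 0 0 0 0 0 0")

```text
time: 15.23
tcp_pos: [427.1, -281.9, 215.7]
eef_rot: [-0.955, 1.35, 0.955]
force: [1.0, 0.7, -0.8]
finger_gap: 0.3
```

Run:
```python
from h import *
o=arm.get_obs(); print(o['tcp_pos'],o['force'],o['time'])
O=np.array([551.5,-66.8]);th=-.342;M=np.array([[np.cos(th),-np.sin(th)],[np.sin(th),np.cos(th)]])
fs={n:grab(n) for n in('side','top')}
for n,f in fs.items():
    W=world(f);C=f['color'].astype(int); b,g,r=C[...,0],C[...,1],C[...,2]
    k=(r>100)&(g<60)&(b<60)&(abs(W[...,2]-70)<5)&(abs(W[...,0]-570)<60)&(abs(W[...,1]+50)<60)
    p=W[k].mean(0); print(n,k.sum(),p,M.T@(p[:2]-O))
a=cv2.resize(fs['side']['color'][180:330,270:470],(400,300),interpolation=2)
b=cv2.resize(fs['top']['color'][140:290,240:440],(400,300),interpolation=2)
cv2.imwrite('pics/fin2.png',np.hstack([a,b]))
```

```text
[ 427.06863081 -281.85307918  215.68072591] [ 0.95603443  0.67208605 -0.78372568] 15.2333
side 47 [582.69219689 -30.39516556  70.38657898] [17.17656625 44.75746518]
top 43 [583.68708157 -28.67806389  70.41360235] [17.53796528 46.70877869]
```

View pics/fin2.png

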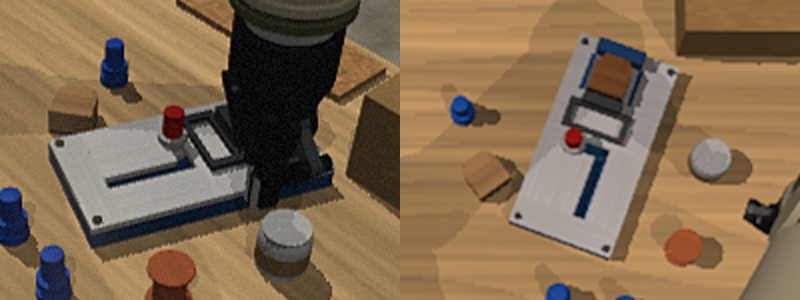

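The knob did not move on the second push, the jaw is closed on the heel block, the bystanders in view have not moved, and the hand is clear.

```bash
python3 -c "
from rig import arm
print(arm.hand_in())"
```

```text
the job is handed in; nothing more can be done
None
```

The heel clamp is closed and locked, and the job is handed in at about 15 s of the 48 s allowed. With the gripper shut, I pushed the red knob along the long leg to the corner stop. I then moved to its right side and pushed it left to the end of the short leg.

- **End stops:** at both stops the fingers stopped moving while the force kept rising, to about 12 N at the corner and 13 N at the lock end. A second push at the lock end, to about 24 N, did not move the knob measurably.
- **Knob position:** the last images put it at about (17, 45–47) mm in clamp axes, against a nominal (15, 45).
- **Disagreement:** the measured sideways travel was about 43 mm instead of 45. I put this down to slot play and calibration error, since the repeat push stopped at the same place.
- **Jaw and heel block:** the jaw looks closed on the block, which sits just off the back stop. I judged this from the images and did not measure the jaw travel.
- **Rest of the bench:** the spare heel, tin, spool and blue look-alikes looked unmoved in the last views. The hammer, brush and jar were outside those crops, and the arm did not work near them. The hand is clear.

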